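# Seat a sensor module on the calibration cradle's dowel

## Task

Put the yellow sensor module into the blue calibration cradle: set its foot plate down between the two guides, housing end at the cradle's front (the end away from the pin), so that the plate's free end lies propped on top of the brass dowel pin with the hole still short of the pin, and let go. Then gently nudge it along the guides until you feel its hole drop over the pin and the plate lies flat and fully home; never force it against the pin. Leave the jar, the meter and the carton where they are.

Things in the scene. Friction and masses are not known exactly. Their poses are not given: they have to be found in the camera images.
- module_grip (a point): Centre of the yellow housing (40 mm along x, 36 along y, 40 tall, black cap with green display) of the loose sensor module, about 0.24 kg. It stands on the rear end of the module's foot plate, its rear face flush with the plate's rear edge. Half-way up: 26 mm above the plate's underside. x runs along the plate from housing to free end, z up. Grasp across the 36 mm width.
- module_hole (a point): Centre of the 14 mm round through hole in the module's bare aluminium foot plate, at the plate's underside, 60 mm ahead (+x) of module_grip. The plate is 130 (x) by 60 (y) by 6 mm thick; its free end lies 50 mm ahead of the hole. The module's balance point lies about 35 to 45 mm behind the hole. Axes as module_grip.
- cradle: Fixed calibration cradle: blue base 230 (x) by 95 (y) by 12 mm; its top is the floor of a channel, open at both ends, between two aluminium guides along x (64.4 mm apart, upright 10 mm, then sloping outwards as lead-in to 29 mm above the bench). Origin: centre of the underside, on the bench. x along the channel from front (robot's side) to rear, z up. It and the module bear at most 20 N between them.
- cradle_slot (a point): Middle of the dark slot in the channel floor, on the centre line, 47 mm ahead (+x) of the cradle's origin, at floor height. The fixed brass dowel pin (10 mm across, 6 mm tall, chamfered top) stands in the slot anywhere from 11 mm before to 11 mm past this point along x: it differs every time and is not measured. Axes as the cradle.
- jar_mid (a point): Bystander: small amber jar, 34 mm diameter, 45 mm tall, loose; point half-way up.
- meter_mid (a point): Bystander: yellow and black hand-held meter lying face up, 75 by 150 by 32 mm, loose; point half-way up.
- carton_mid (a point): Bystander: small cardboard carton, 70 by 90 by 50 mm tall, loose; point half-way up.
- cradle_start (a point): Point on the channel floor, centre line, 23 mm before (-x) cradle_slot. Set down with its hole here, the module always lies propped on the pin, rear edge on the floor, with 12 to 34 mm left to slide towards +x. Then the free end falls 6 mm over the pin and the hole's edge comes against it, felt as a sharp rise in force; sliding alone takes up to 7 N, most at first.
Not all that is in view belongs to the job. Leave any purple look-alike of the part that bears module_grip alone.

How it is judged:
By the outcome, as a careful person would: the job done as asked, in the order asked, and still so for the second after the job is handed in, with the robot touching nothing.
It also fails if it takes over 58 s, if anything falls off the work surface, if the arm or the gripper's body presses on something with over 40 N, if the wrist force passes 120 N, or if a joint passes its speed limit or range.

## Robot

A 7-joint arm with a two-finger parallel gripper is mounted at the origin on the work surface. World frame = base frame: x ahead of the robot, y to its left, z up, the work surface at z = 0. Lengths are in m, angles in rad, forces in N, time in s.
With the tool pointing down it reaches from about 0.4 to 0.85 m from the base axis. Payload 4.5 kg.
Tool frame: the origin (TCP) lies midway between the tips of the shut fingers; the grasp point (between the pads) lies 19 mm behind it; z points along the fingers, y is the line along which they close (so a half turn about z gives the same grasp; the last joint's range is limited). The gripper opens to 88 mm and grips with 3 to 60 N. Pads are 18 mm wide; open, the fingers measure 123 mm over their backs; the gripper's body (75 mm by 187 mm) begins 45 mm behind the grasp point.
Start: joints at [1.327, 0.689, -0.195, 1.565, 0.157, 0.902, -0.215], TCP at [0.171, -0.601, 0.239] pointing down, gripper open.
Joint ranges: [-3.01, 3.01], [-0.46, 2.08], [-1.47, 1.51], [0.13, 2.56], [-1, 4.14], [0.04, 2.09], [-2.66, 2.66]. Speed limits (rad/s): [2.57, 2.57, 3.14, 3.14, 3.14, 3.14, 3.14].

## Interface

Orientations are given as a unit quaternion [x, y, z, w].
In Python, from plant import r gives the robot as it stands.
- The arm moves only by the tool carry_out, never from a script. Its argument "plan" is a list of rows, each an object with "rot": the turn, a rotation vector about the tool's x, y, z in rad, a list of three; "xyz": the shift along the tool's x, y, z in m, a list of three; "grip": the closure in counts, from 0 (fully open) to 255 (shut). In form: [{"rot": [wx, wy, wz], "xyz": [dx, dy, dz], "grip": grip}, ...]. A call has 1 to 8 rows; each row is the pose to reach, as a shift and turn from the pose commanded when the call began, along the tool's axes at that moment; what a row does not reach only later rows make up. A row lasts 1/12 s, in which the tool goes at most 41.7 mm and 7.16 degrees, less where a joint would pass 70% of its speed; a pose out of reach is approached as far as the arm can. A call with a gripper value outside its range is refused whole. The fingers move at their own pace and stop on an object; "squeeze" is the grip in N (left out, the last holds). Time passes only in rows, so rows that repeat a pose let the fingers close. It gives the time, the measured TCP pose, the force, the opening and the grip force at its end, in the units of the state.
- r.get_state(): the state, without advancing time (a new reading comes with each control period).
- r.snapshot(name): name is "scene" or "top"; returns the picture (384x512x3 uint8, red, green, blue); there is no depth.
- r.camera_params(name): a dict with "fx", "fy", "cx", "cy" (pixels), "distortion" ([k1, k2, p1, p2, k3] as OpenCV has them; the pictures are not rectified), "position" and "attitude" of the camera in the world. Camera axes: x right, y down, z forward; pixel columns grow to the right and rows downward; lengths in m; the calibration is good to about 2 mm. A picture is of the moment at which its call begins. camera_params takes no time and is no camera call.
- r.finish_job(): hands the job in; it is judged then, once.
The state is a dict: "clock": time; "q": joint angles; "qd": joint speeds; "joint_torque": joint torques, N m; "tool_pos": TCP position; "eef_rot": TCP orientation; "contact_force": force on the tool from outside, world axes, zero at the start; "moment": the same for the moment, N m; "opening": opening from 0.0 (shut) to 1.0 (fully open); "finger_force": force on a finger pad.
Only numpy, scipy, OpenCV 4.12 (cv2) and the standard library are available. Lean on these libraries where they do the work, as an engineer would, in place of code of your own. Each camera call takes 0.05 s, during which the arm holds its last target. There are 200 camera calls.

## Working session

There is one attempt and no reset: what is moved stays moved. The work goes in short steps, Python scripts to look and compute and a tool call to move; the robot and the scene stay as the last step left them, time stands still between calls to the robot, and variables do not carry over. Pictures are saved under pics/ and viewed, at most 10 in all, crops included, and the job is handed in when it is done.

Besides the shell and the picture viewer there is one more tool, called after "Call:" by a JSON object that holds its "method" and its "body". carry_out: Moves the arm, as the interface text tells. Its arguments: {"type":"object","properties":{"plan":{"type":"array"},"squeeze":{"type":"number"}},"required":["plan"]}

```bash
mkdir -p pics; ls; python3 - <<'E'
from plant import r
import cv2
for n in("scene","top"):
    im=r.snapshot(n); cv2.imwrite(f"pics/{n}0.png",im[:,:,::-1]); print(r.camera_params(n))
print(r.get_state())
E
```

```text
pics
{'fx': 469.24979388580584, 'fy': 469.24979388580584, 'cx': 246.7366824669091, 'cy': 197.34714650587665, 'distortion': array([0.03437309, 0.        , 0.        , 0.        , 0.        ]), 'position': array([ 1.24643992, -0.05284674,  0.83409886]), 'attitude': array([ 0.65623969,  0.66785839, -0.2574227 , -0.23884764])}
{'fx': 478.09762253978994, 'fy': 478.09762253978994, 'cx': 250.38631382897407, 'cy': 193.66388677021874, 'distortion': array([-0.13468172,  0.        ,  0.        ,  0.        ,  0.        ]), 'position': array([ 0.44696666, -0.10783015,  1.10008371]), 'attitude': array([ 0.70921662, -0.701746  ,  0.03435122, -0.05817494])}
{'clock': 0.1, 'q': array([ 1.32684663,  0.68989455, -0.19449667,  1.56621492,  0.15726691,
        0.90249856, -0.21512301]), 'qd': array([ 0.00053411, -0.00098139,  0.0008614 , -0.00229305,  0.00117014,
        0.00107102,  0.00118886]), 'joint_torque': array([-3.62920342e-03, -5.28497493e+01, -1.27149358e+00, -1.53836524e+01,
       -5.25105279e-02,  1.99017115e-03,  6.28320777e-05]), 'tool_pos': array([ 0.17117161, -0.60052439,  0.23799979]), 'eef_rot': array([ 9.90371244e-01,  1.38434589e-01, -1.65886177e-04, -7.98009711e-04]), 'contact_force': array([ 0.11625445,  0.35630462, -1.01519552]), 'moment': array([-0.01902124,  0.03247171,  0.05726681]), 'finger_force': 0.0, 'opening': 1.00141356215053}
```

View pics/scene0.png

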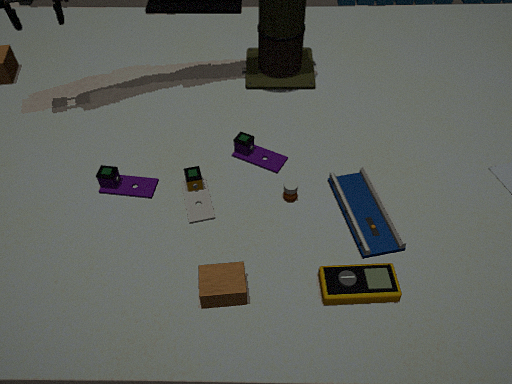

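View pics/top0.png

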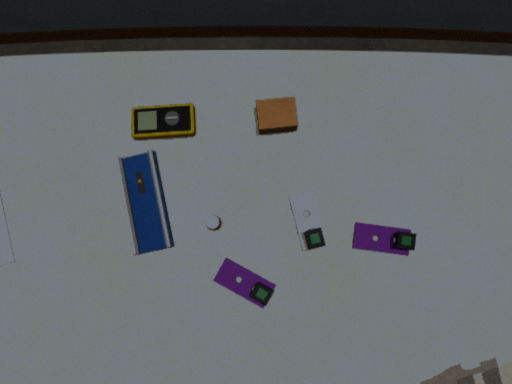

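Candidates: the grey-plated module with the yellow housing, top (315,239) / scene (194,178); purple look-alikes, top (262,293) and (403,241); the yellow meter, top (163,120). I choose the first, since it has a bare aluminium plate and a yellow housing. Next is a close crop to check it.

```bash
cat > h.py <<'E'
import numpy as np, cv2
from plant import r
from scipy.spatial.transform import Rotation as R
def KD(n):
    p=r.camera_params(n); return np.array([[p['fx'],0,p['cx']],[0,p['fy'],p['cy']],[0,0,1]]),np.array(p['distortion']),p
def p2w(n,uv,z):
    K,D,p=KD(n); u=cv2.undistortPoints(np.array(uv,float).reshape(-1,1,2),K,D).reshape(-1,2)
    d=R.from_quat(p['attitude']).apply(np.c_[u,np.ones(len(u))]); c=p['position']
    return c+d*((np.atleast_1d(z)-c[2])/d[:,2])[:,None]
def w2p(n,X):
    K,D,p=KD(n); M=R.from_quat(p['attitude']).inv()
    return cv2.projectPoints(np.array(X,float).reshape(-1,3),M.as_rotvec(),-M.apply(p['position']),K,D)[0].reshape(-1,2)
E
python3 - <<'E'
from h import *
t=cv2.imread('pics/top0.png'); s=cv2.imread('pics/scene0.png')
a=cv2.resize(t[185:260,280:335],None,fx=7,fy=7,interpolation=cv2.INTER_CUBIC)
b=cv2.resize(t[145:260,112:180],None,fx=5,fy=5,interpolation=cv2.INTER_CUBIC)
o=np.zeros((575,a.shape[1]+b.shape[1]+5,3),np.uint8);o[:a.shape[0],:a.shape[1]]=a;o[:,a.shape[1]+5:]=b
cv2.imwrite('pics/c1.png',o);print(o.shape)
c=cv2.resize(s[155:230,170:225],None,fx=7,fy=7,interpolation=cv2.INTER_CUBIC)
d=cv2.resize(s[160:260,320:410],None,fx=4.4,fy=4.4,interpolation=cv2.INTER_CUBIC)
o=np.zeros((575,a.shape[1]+d.shape[1]+5,3),np.uint8);o[:c.shape[0],:c.shape[1]]=c;o[:d.shape[0],c.shape[1]+5:c.shape[1]+5+d.shape[1]]=d
o=o[:, :800];cv2.imwrite('pics/c2.png',o);print(o.shape)
E
```

```text
(575, 730, 3)
(575, 786, 3)
```

View pics/c1.png

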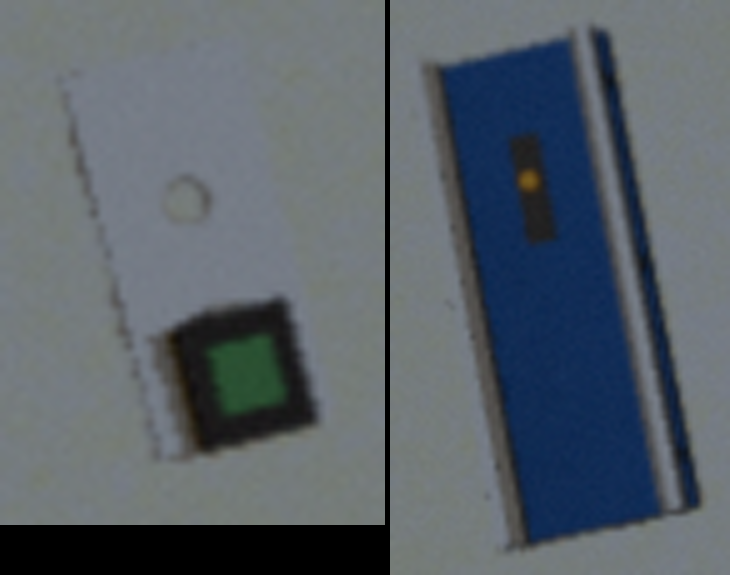

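View pics/c2.png

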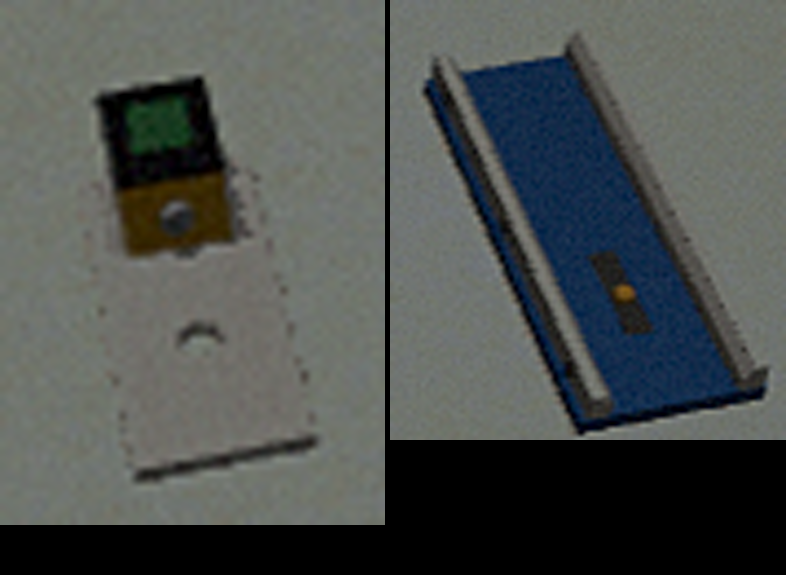

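```bash
cat > fit.py <<'E'
from h import *
from scipy.optimize import least_squares
def px(l,s,o,xo=0): return [((u-xo+.5)/s-.5+o[0],(v+.5)/s-.5+o[1]) for u,v in l]
def fit(obs,x0):
    f=lambda P:np.concatenate([(w2p(n,R.from_euler('z',P[2]).apply(np.array(M,float)/1e3)+[P[0],P[1],0])-uv).ravel() for n,M,uv in obs])
    s=least_squares(f,x0,loss='soft_l1'); print(np.round(s.x,4)); print(np.round(f(s.x).reshape(-1,2),1).tolist()); return s.x
E
python3 - <<'E'
from fit import *
mod=[('top',[(-60,0,46),(-40,18,46),(-40,-18,46),(-80,-18,46),(-80,18,46),(0,0,6),(50,30,6)],px([(246,374),(172,335),(288,300),(316,420),(200,450),(187,200),(65,82)],7,(280,185))),
('scene',[(-60,0,46),(-80,-18,46),(-80,18,46),(-40,18,46),(-40,-18,46),(50,-30,6),(50,30,6)],px([(159,124),(100,97),(203,80),(222,172),(118,188),(135,472),(315,437)],7,(170,155)))]
m=fit(mod,[.4,-.2,.1])
for n in('top','scene'): fit([o for o in mod if o[0]==n],[.4,-.2,.1])
T=[(115,32.2,12),(-115,32.2,12),(-115,-47.5,12),(115,-47.5,12),(47,0,12)]
S=[(115,-47.5,12),(-115,-47.5,12),(115,47.5,12),(47,0,12)]
cr=[('top',T,px([(443,68),(527,543),(697,505),(600,31),(532,189)],5,(112,145),390)),
('scene',S,px([(580,422),(428,80),(767,378),(621,292)],4.4,(320,160),390))]
c=fit(cr,[.5,.15,.1])
for n in('top','scene'): fit([o for o in cr if o[0]==n],[.5,.15,.1])
for n,uv in(('top',px([(529,181)],5,(112,145),390)),('scene',px([(625,292)],4.4,(320,160),390))):
    print('pin',(R.from_euler('z',-c[2]).apply(p2w(n,uv,.018)-[c[0],c[1],0])))
    print('slot',(R.from_euler('z',-c[2]).apply(p2w(n,px([(532,189)],5,(112,145),390) if n=='top' else px([(621,292)],4.4,(320,160),390),.012)-[c[0],c[1],0])))
s=R.from_euler('z',c[2])
print('start hole',s.apply([.024,0,.012])+[c[0],c[1],0])
print('grip goal',s.apply([-.036,0,.038])+[c[0],c[1],0],'grip now',R.from_euler('z',m[2]).apply([-.06,0,.026])+[m[0],m[1],0])
for n,uv,z in(('top',(213,222),.045),('scene',(290,190),.04)): print('jar',p2w(n,[uv],z))
e=r.get_state(); print(R.from_quat(e['eef_rot']).as_matrix().round(3))
E
```

```text
[ 0.5454 -0.1985  0.2512]
[[-0.2, 0.6], [0.2, -0.7], [-0.6, 0.4], [-0.0, 0.9], [0.7, 0.6], [-0.1, 0.7], [-0.7, -0.3], [0.1, 1.5], [-0.3, 0.8], [0.1, 0.6], [0.1, -0.7], [-0.5, -0.2], [-0.5, 0.8], [0.2, 0.8]]
[ 0.5462 -0.199   0.2468]
[[-0.1, 0.3], [0.3, -1.1], [-0.5, 0.1], [0.0, 0.6], [0.7, 0.2], [0.1, 0.3], [-0.4, -0.8]]
[ 0.5436 -0.1984  0.253 ]
[[0.2, 1.0], [-0.2, 0.2], [0.1, 0.0], [0.2, -1.2], [-0.4, -0.8], [-0.3, 0.2], [0.3, 0.2]]
[0.5674 0.1787 0.231 ]
[[-0.8, 0.1], [0.2, 0.8], [-0.3, 1.1], [0.2, -0.0], [-0.4, 0.6], [-0.3, 0.7], [-0.8, 0.2], [0.3, 2.6], [-0.3, 0.9]]
[0.5686 0.1782 0.2306]
[[-0.6, -0.4], [0.4, 0.3], [-0.1, 0.5], [0.5, -0.6], [-0.2, 0.1]]
[0.5645 0.1797 0.2317]
[[0.0, -0.4], [-0.6, -0.7], [0.5, 1.5], [-0.1, -0.1]]
pin [[ 0.05091737 -0.00193621  0.018     ]]
slot [[ 0.0481655  -0.00125318  0.012     ]]
pin [[0.04924878 0.00075326 0.018     ]]
slot [[0.04471201 0.00163773 0.012     ]]
start hole [0.59072243 0.18422485 0.012     ]
grip goal [0.5323155 0.1704906 0.038    ] grip now [ 0.48724281 -0.21345642  0.026     ]
jar [[0.52168812 0.01087326 0.045     ]]
jar [[0.53108761 0.01290063 0.04      ]]
[[ 0.962  0.274 -0.001]
 [ 0.274 -0.962  0.002]
 [-0.    -0.002 -1.   ]]
```

The crop confirms the choice: bare plate with yellow housing, its free end pointing away from the robot. The pin shows about 4 mm past the slot middle.

Call:
{"method": "carry_out", "body": {"plan": [{"rot":[0,0,0.026],"xyz":[0.41,-0.286,0.05],"grip":0},{"rot":[0,0,0.026],"xyz":[0.41,-0.286,0.05],"grip":0},{"rot":[0,0,0.026],"xyz":[0.41,-0.286,0.05],"grip":0},{"rot":[0,0,0.026],"xyz":[0.41,-0.286,0.05],"grip":0},{"rot":[0,0,0.026],"xyz":[0.41,-0.286,0.05],"grip":0},{"rot":[0,0,0.026],"xyz":[0.41,-0.286,0.05],"grip":0},{"rot":[0,0,0.026],"xyz":[0.41,-0.286,0.05],"grip":0},{"rot":[0,0,0.026],"xyz":[0.41,-0.286,0.05],"grip":0}]}}

```text
clock: 0.77
tool_pos: [0.3817, -0.3422, 0.2052]
eef_rot: [0.992, 0.125, -0.0, -0.0]
contact_force: [1.1, -0.4, -0.7]
opening: 0.998
finger_force: 0.0
```

```bash
cat >> h.py <<'E'
def to(x,y,z,yaw,pitch=0):
    """tool shift+turn to reach world pose with tool pointing down, x-axis at yaw, nose-up pitch"""
    e=r.get_state(); A=R.from_quat(e['eef_rot'])
    G=R.from_euler('z',yaw)*R.from_euler('y',-pitch)*R.from_euler('x',np.pi)
    print('t',round(e['clock'],2),'pos',e['tool_pos'].round(4),'F',np.round(e['contact_force'],1),'open',round(e['opening'],3))
    print('xyz',A.inv().apply(np.array([x,y,z])-e['tool_pos']).round(4),'rot',(A.inv()*G).as_rotvec().round(4))
E
python3 -c "
from h import *
to(.4872,-.2135,.1,.251)"
```

```text
t 0.77 pos [ 0.3817 -0.3422  0.2052] F [ 1.1 -0.4 -0.7] open 0.998
xyz [ 0.1342 -0.0984  0.1052] rot [-0.0003  0.0003  0.0005]
```

Call:
{"method": "carry_out", "body": {"plan": [{"rot":[0,0,0],"xyz":[0.134,-0.098,0.085],"grip":0},{"rot":[0,0,0],"xyz":[0.134,-0.098,0.085],"grip":0},{"rot":[0,0,0],"xyz":[0.134,-0.098,0.085],"grip":0},{"rot":[0,0,0],"xyz":[0.134,-0.098,0.085],"grip":0},{"rot":[0,0,0],"xyz":[0.134,-0.098,0.085],"grip":0},{"rot":[0,0,0],"xyz":[0.134,-0.098,0.085],"grip":0},{"rot":[0,0,0],"xyz":[0.134,-0.098,0.085],"grip":0},{"rot":[0,0,0],"xyz":[0.134,-0.098,0.085],"grip":0}]}}

```text
clock: 1.43
tool_pos: [0.4854, -0.217, 0.1207]
eef_rot: [0.992, 0.125, -0.001, 0.0]
contact_force: [0.3, -0.5, -0.1]
opening: 0.999
finger_force: 0.0
```

```bash
python3 -c "
from h import *
to(.4872,-.2135,.020,.251)"
```

```text
t 1.43 pos [ 0.4854 -0.217   0.1207] F [ 0.3 -0.5 -0.1] open 0.999
xyz [ 0.0028 -0.003   0.1006] rot [ 0.0008  0.0013 -0.0007]
```

Call:
{"method": "carry_out", "body": {"plan": [{"rot":[0,0,0],"xyz":[0.002,-0.002,0.03],"grip":0},{"rot":[0,0,0],"xyz":[0.002,-0.002,0.05],"grip":0},{"rot":[0,0,0],"xyz":[0.002,-0.002,0.07],"grip":0},{"rot":[0,0,0],"xyz":[0.002,-0.002,0.08],"grip":0},{"rot":[0,0,0],"xyz":[0.002,-0.002,0.09],"grip":0},{"rot":[0,0,0],"xyz":[0.002,-0.002,0.1],"grip":0},{"rot":[0,0,0],"xyz":[0.002,-0.002,0.1],"grip":0},{"rot":[0,0,0],"xyz":[0.002,-0.002,0.1],"grip":0}]}}

```text
clock: 2.1
tool_pos: [0.4877, -0.2136, 0.0207]
eef_rot: [0.992, 0.125, -0.0, 0.0]
contact_force: [-0.4, -0.5, 0.0]
opening: 1.002
finger_force: 0.0
```

```bash
python3 -c "
from h import *
to(.4872,-.2135,.020,.251)
t=r.snapshot('top');s=r.snapshot('scene')
a=cv2.resize(t[170:280,250:380],None,fx=3,fy=3,interpolation=cv2.INTER_CUBIC)
b=cv2.resize(s[130:240,150:270],None,fx=3,fy=3,interpolation=cv2.INTER_CUBIC)
cv2.imwrite('pics/g.png',np.hstack([a,b])[:,:,::-1])"
```

```text
t 2.1 pos [ 0.4877 -0.2136  0.0207] F [-0.4 -0.5  0. ] open 1.002
xyz [-0.0004 -0.0002  0.0007] rot [0.0002 0.0001 0.0002]
```

View pics/g.png

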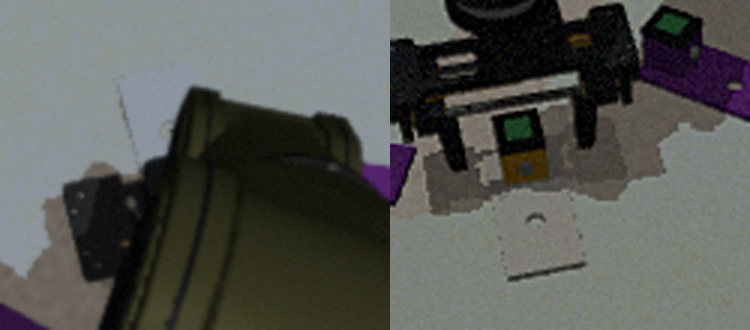

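The fingers straddle the yellow housing, which sits near crop (522,165) between the finger tips at (455,160) and (588,140). I'll close on it.

Call:
{"method": "carry_out", "body": {"plan": [{"rot":[0,0,0],"xyz":[0,0,0],"grip":255},{"rot":[0,0,0],"xyz":[0,0,0],"grip":255},{"rot":[0,0,0],"xyz":[0,0,0],"grip":255},{"rot":[0,0,0],"xyz":[0,0,0],"grip":255},{"rot":[0,0,0],"xyz":[0,0,0],"grip":255},{"rot":[0,0,0],"xyz":[0,0,0],"grip":255},{"rot":[0,0,0],"xyz":[0,0,0],"grip":255},{"rot":[0,0,0],"xyz":[0,0,0],"grip":255}], "squeeze": 30}}

```text
clock: 2.87
tool_pos: [0.4878, -0.2133, 0.0206]
eef_rot: [0.992, 0.126, -0.0, 0.0]
contact_force: [0.5, -0.7, 0.0]
opening: 0.419
finger_force: 0.5
```

Call:
{"method": "carry_out", "body": {"plan": [{"rot":[0,0,0],"xyz":[0,0,0],"grip":255},{"rot":[0,0,0],"xyz":[0,0,-0.005],"grip":255},{"rot":[0,0,0],"xyz":[0,0,-0.015],"grip":255},{"rot":[0,0,0],"xyz":[0,0,-0.04],"grip":255},{"rot":[0,0,0],"xyz":[0,0,-0.07],"grip":255},{"rot":[0,0,0],"xyz":[0,0,-0.1],"grip":255},{"rot":[0,0,0],"xyz":[0,0,-0.1],"grip":255},{"rot":[0,0,0],"xyz":[0,0,-0.1],"grip":255}]}}

```text
clock: 3.53
tool_pos: [0.4887, -0.2137, 0.1225]
eef_rot: [0.992, 0.125, 0.002, 0.001]
contact_force: [0.3, -0.1, -2.4]
opening: 0.404
finger_force: 30.0
```

```bash
python3 -c "
from h import *
to(.5323,.1705,.12,.231,.05)"
```

```text
t 3.53 pos [ 0.4887 -0.2137  0.1225] F [ 0.3 -0.1 -2.4] open 0.404
xyz [ 0.1378 -0.3612  0.0022] rot [0.0017 0.0468 0.0207]
```

Call:
{"method": "carry_out", "body": {"plan": [{"rot":[0,0.02,0.01],"xyz":[0.012,-0.03,0],"grip":255},{"rot":[0,0.03,0.02],"xyz":[0.028,-0.07,0],"grip":255},{"rot":[0,0.047,0.02],"xyz":[0.043,-0.11,0],"grip":255},{"rot":[0,0.047,0.02],"xyz":[0.058,-0.15,0],"grip":255},{"rot":[0,0.047,0.02],"xyz":[0.073,-0.19,0],"grip":255},{"rot":[0,0.047,0.02],"xyz":[0.088,-0.23,0],"grip":255},{"rot":[0,0.047,0.02],"xyz":[0.1,-0.265,0],"grip":255},{"rot":[0,0.047,0.02],"xyz":[0.114,-0.3,0],"grip":255}]}}

```text
clock: 4.2
tool_pos: [0.5217, 0.1083, 0.1192]
eef_rot: [0.993, 0.116, 0.022, -0.003]
contact_force: [-0.1, 0.6, -1.4]
opening: 0.401
finger_force: 30.0
```

```bash
python3 -c "
from h import *
to(.5323,.1705,.10,.231,.05)"
```

```text
t 4.2 pos [0.5217 0.1083 0.1192] F [-0.1  0.6 -1.4] open 0.401
xyz [ 0.0238 -0.0581  0.0203] rot [-0.0009  0.0065  0.0022]
```

Call:
{"method": "carry_out", "body": {"plan": [{"rot":[0,0,0],"xyz":[0.01,-0.03,0],"grip":255},{"rot":[0,0,0],"xyz":[0.02,-0.05,0.01],"grip":255},{"rot":[0,0,0],"xyz":[0.023,-0.057,0.02],"grip":255},{"rot":[0,0,0],"xyz":[0.023,-0.057,0.025],"grip":255},{"rot":[0,0,0],"xyz":[0.023,-0.057,0.03],"grip":255},{"rot":[0,0,0],"xyz":[0.023,-0.057,0.03],"grip":255},{"rot":[0,0,0],"xyz":[0.023,-0.057,0.03],"grip":255},{"rot":[0,0,0],"xyz":[0.023,-0.057,0.03],"grip":255}]}}

```text
clock: 4.87
tool_pos: [0.5342, 0.1647, 0.0918]
eef_rot: [0.993, 0.114, 0.023, -0.002]
contact_force: [-0.1, -0.1, -2.1]
opening: 0.407
finger_force: 30.0
```

```bash
python3 -c "
from h import *
to(.5323,.1705,.06,.231,.05)
t=r.snapshot('top');s=r.snapshot('scene')
a=cv2.resize(t[140:260,100:200],None,fx=4,fy=4,interpolation=cv2.INTER_CUBIC)
b=cv2.resize(s[150:270,315:415],None,fx=4,fy=4,interpolation=cv2.INTER_CUBIC)
cv2.imwrite('pics/h.png',np.hstack([a,b])[:,:,::-1])"
```

```text
t 4.87 pos [0.5342 0.1647 0.0918] F [-0.1 -0.1 -2.1] open 0.407
xyz [-0.002  -0.0061  0.0318] rot [ 0.0007  0.0034 -0.002 ]
```

View pics/h.png

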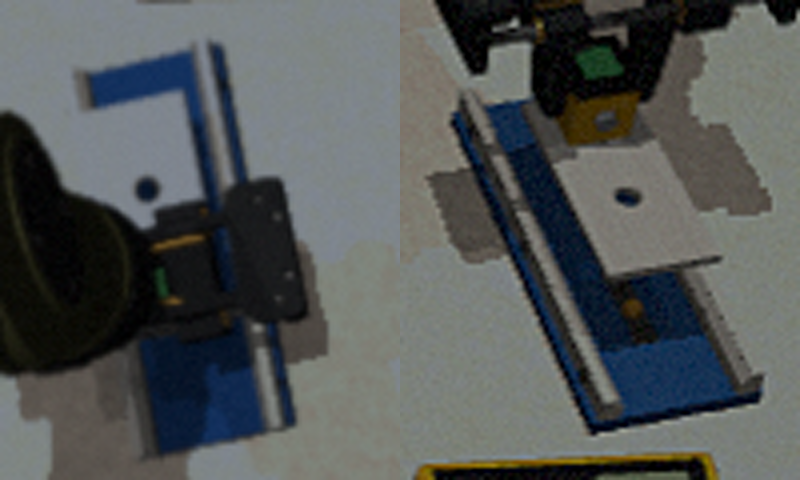

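The module is held level over the channel, hole at top-crop (147,188) and scene-crop (628,196), with the pin clear ahead of it. Next I triangulate the hole.

```bash
python3 - <<'E'
from fit import *
t=px([(147,188)],4,(100,140)); s=px([(628,196),(610,275),(720,258)],4,(315,150),400)
e=r.get_state(); p=e['tool_pos']; A=R.from_quat(e['eef_rot'])
M=lambda X:p+A.apply(np.array([X[0],-X[1],20.-X[2]])/1e3)  # module-> world (mm, hole frame shifted to grip x)
c=np.array([.5674,.1787]); y=R.from_euler('z',-.231)
loc=lambda W:(y.apply(W-np.array([*c,0]))*1e3).round(1)
for n,uv,X in(('top',t[0],(60,0,6)),('scene',s[0],(60,0,6)),('scene',s[1],(110,-30,6)),('scene',s[2],(110,30,6))):
    w=M(X); print(n,'model',loc(w),'seen',loc(p2w(n,[uv],w[2])[0]))
E
```

```text
top model [25.5 -5.2 81. ] seen [26.1 -7.4 81. ]
scene model [25.5 -5.2 81. ] seen [23.4 -4.2 81. ]
scene model [ 75.4 -35.3  83.3] seen [ 73.1 -34.   83.3]
scene model [75.4 24.7 83.3] seen [74.8 24.2 83.3]
```

```bash
python3 -c "
from h import *
to(.5316,.1701,.055,.231,.057)"
```

```text
t 4.97 pos [0.5344 0.1656 0.0921] F [-0.8  0.5 -1.6] open 0.403
xyz [-0.0034 -0.005   0.037 ] rot [-0.0001  0.0095 -0.001 ]
```

Call:
{"method": "carry_out", "body": {"plan": [{"rot":[0,0.005,0],"xyz":[-0.002,-0.004,0.005],"grip":255},{"rot":[0,0.01,0],"xyz":[-0.003,-0.006,0.01],"grip":255},{"rot":[0,0.01,0],"xyz":[-0.003,-0.006,0.018],"grip":255},{"rot":[0,0.01,0],"xyz":[-0.003,-0.006,0.026],"grip":255},{"rot":[0,0.01,0],"xyz":[-0.003,-0.006,0.032],"grip":255},{"rot":[0,0.01,0],"xyz":[-0.003,-0.006,0.036],"grip":255},{"rot":[0,0.01,0],"xyz":[-0.003,-0.006,0.036],"grip":255},{"rot":[0,0.01,0],"xyz":[-0.003,-0.006,0.036],"grip":255}]}}

```text
clock: 5.63
tool_pos: [0.5314, 0.1722, 0.0551]
eef_rot: [0.993, 0.116, 0.028, -0.003]
contact_force: [-1.5, 0.5, -3.4]
opening: 0.406
finger_force: 30.0
```

```bash
python3 -c "
from h import *
to(.5318,.1710,.036,.231,.057)"
```

```text
t 5.63 pos [0.5314 0.1722 0.0551] F [-1.5  0.5 -3.4] open 0.406
xyz [-0.0009  0.0012  0.0191] rot [-0.0002  0.0006  0.0007]
```

Now a slow descent, watching the force.

Call:
{"method": "carry_out", "body": {"plan": [{"rot":[0,0,0],"xyz":[0,0.001,0.002],"grip":255},{"rot":[0,0,0],"xyz":[0,0.001,0.004],"grip":255},{"rot":[0,0,0],"xyz":[0,0.001,0.006],"grip":255},{"rot":[0,0,0],"xyz":[0,0.001,0.008],"grip":255},{"rot":[0,0,0],"xyz":[0,0.001,0.01],"grip":255},{"rot":[0,0,0],"xyz":[0,0.001,0.012],"grip":255},{"rot":[0,0,0],"xyz":[0,0.001,0.013],"grip":255},{"rot":[0,0,0],"xyz":[0,0.001,0.013],"grip":255}]}}

```text
clock: 6.3
tool_pos: [0.5322, 0.1715, 0.0423]
eef_rot: [0.993, 0.116, 0.028, -0.003]
contact_force: [-0.1, 0.3, -2.0]
opening: 0.407
finger_force: 30.0
```

```bash
python3 -c "
from h import *
to(.5318,.1710,.034,.231,.057)"
```

```text
t 6.3 pos [0.5322 0.1715 0.0423] F [-0.1  0.3 -2. ] open 0.407
xyz [-0.001   0.0004  0.0082] rot [-0.0004  0.0005  0.0008]
```

Call:
{"method": "carry_out", "body": {"plan": [{"rot":[0,0,0],"xyz":[0,0,0.001],"grip":255},{"rot":[0,0,0],"xyz":[0,0,0.002],"grip":255},{"rot":[0,0,0],"xyz":[0,0,0.003],"grip":255},{"rot":[0,0,0],"xyz":[0,0,0.004],"grip":255},{"rot":[0,0,0],"xyz":[0,0,0.005],"grip":255},{"rot":[0,0,0],"xyz":[0,0,0.006],"grip":255},{"rot":[0,0,0],"xyz":[0,0,0.006],"grip":255}]}}

```text
clock: 6.88
tool_pos: [0.5326, 0.1716, 0.0364]
eef_rot: [0.993, 0.116, 0.028, -0.003]
contact_force: [-1.2, -0.0, -2.4]
opening: 0.405
finger_force: 30.0
```

Call:
{"method": "carry_out", "body": {"plan": [{"rot":[0,0,0],"xyz":[0,0,0.0005],"grip":255},{"rot":[0,0,0],"xyz":[0,0,0.001],"grip":255},{"rot":[0,0,0],"xyz":[0,0,0.0015],"grip":255},{"rot":[0,0,0],"xyz":[0,0,0.002],"grip":255},{"rot":[0,0,0],"xyz":[0,0,0.002],"grip":255}]}}

```text
clock: 7.3
tool_pos: [0.5328, 0.1717, 0.0345]
eef_rot: [0.993, 0.116, 0.028, -0.003]
contact_force: [0.4, 0.2, -2.5]
opening: 0.402
finger_force: 30.0
```

Call:
{"method": "carry_out", "body": {"plan": [{"rot":[0,0,0],"xyz":[0,0,0.0005],"grip":255},{"rot":[0,0,0],"xyz":[0,0,0.001],"grip":255},{"rot":[0,0,0],"xyz":[0,0,0.001],"grip":255}]}}

```text
clock: 7.55
tool_pos: [0.5329, 0.1717, 0.0337]
eef_rot: [0.993, 0.116, 0.028, -0.003]
contact_force: [-0.3, 0.3, -1.3]
opening: 0.405
finger_force: 30.0
```

Call:
{"method": "carry_out", "body": {"plan": [{"rot":[0,0,0],"xyz":[0,0,0.0005],"grip":255},{"rot":[0,0,0],"xyz":[0,0,0.001],"grip":255},{"rot":[0,0,0],"xyz":[0,0,0.001],"grip":255}]}}

```text
clock: 7.8
tool_pos: [0.5329, 0.1717, 0.0335]
eef_rot: [0.993, 0.116, 0.028, -0.004]
contact_force: [-2.0, -0.8, 8.4]
opening: 0.409
finger_force: 30.0
```

Contact with floor and pin. I'll ease off half a millimetre and release.

Call:
{"method": "carry_out", "body": {"plan": [{"rot":[0,0,0],"xyz":[0,0,-0.0007],"grip":255},{"rot":[0,0,0],"xyz":[0,0,-0.0007],"grip":120},{"rot":[0,0,0],"xyz":[0,0,-0.0007],"grip":60},{"rot":[0,0,0],"xyz":[0,0,-0.0007],"grip":0},{"rot":[0,0,0],"xyz":[0,0,-0.0007],"grip":0},{"rot":[0,0,0],"xyz":[0,0,-0.0007],"grip":0},{"rot":[0,0,0],"xyz":[0,0,-0.0007],"grip":0},{"rot":[0,0,0],"xyz":[0,0,-0.0007],"grip":0}]}}

```text
clock: 8.47
tool_pos: [0.5329, 0.1717, 0.0333]
eef_rot: [0.993, 0.116, 0.028, -0.003]
contact_force: [0.3, 0.3, 0.2]
opening: 0.907
finger_force: 0.0
```

Call:
{"method": "carry_out", "body": {"plan": [{"rot":[0,0,0],"xyz":[0,0,-0.01],"grip":0},{"rot":[0,0,0],"xyz":[0,0,-0.03],"grip":0},{"rot":[0,0,0],"xyz":[0,0,-0.06],"grip":0},{"rot":[0,-0.03,0],"xyz":[0,0,-0.08],"grip":0},{"rot":[0,-0.057,0],"xyz":[-0.02,0,-0.08],"grip":150},{"rot":[0,-0.057,0],"xyz":[-0.04,0,-0.08],"grip":255},{"rot":[0,-0.057,0],"xyz":[-0.055,0,-0.08],"grip":255},{"rot":[0,-0.057,0],"xyz":[-0.055,0,-0.08],"grip":255}]}}

```text
clock: 9.13
tool_pos: [0.4713, 0.1569, 0.1106]
eef_rot: [0.993, 0.116, -0.002, 0.0]
contact_force: [-0.1, -0.4, 0.4]
opening: 0.721
finger_force: 0.0
```

```bash
python3 -c "
from h import *
t=r.snapshot('top');s=r.snapshot('scene')
a=cv2.resize(t[140:260,100:200],None,fx=4,fy=4,interpolation=cv2.INTER_CUBIC)
b=cv2.resize(s[150:270,315:415],None,fx=4,fy=4,interpolation=cv2.INTER_CUBIC)
cv2.imwrite('pics/i.png',np.hstack([a,b])[:,:,::-1])
to(.5329-.045*.973,.1717-.045*.229,.03,.231)"
```

```text
t 9.23 pos [0.4755 0.1581 0.1107] F [0.3 1.2 0.6] open 0.63
xyz [0.0139 0.     0.0807] rot [-0.0005 -0.0012  0.0009]
```

View pics/i.png

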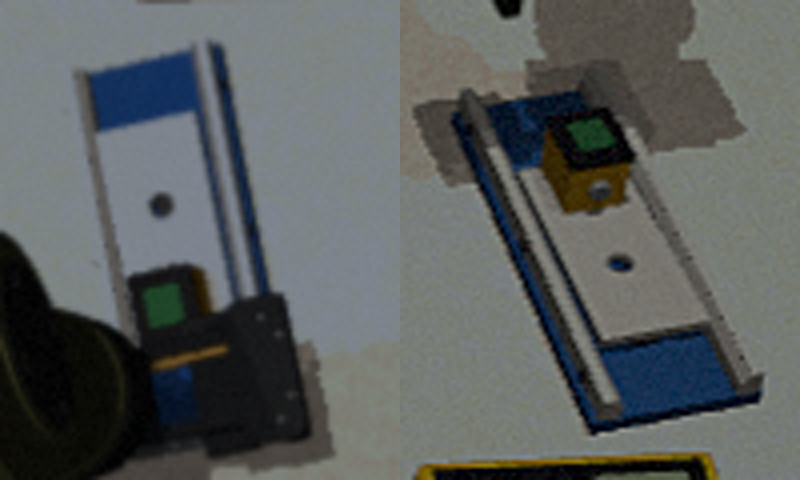

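The plate lies between the guides, hole at top-crop (161,205), free end propped and tilted. Now to bring the shut fingers down behind the housing.

Call:
{"method": "carry_out", "body": {"plan": [{"rot":[0,0,0],"xyz":[0.004,0,0],"grip":255},{"rot":[0,0,0],"xyz":[0.004,0,0],"grip":255},{"rot":[0,0,0],"xyz":[0.004,0,0],"grip":255},{"rot":[0,0,0],"xyz":[0.004,0,0],"grip":255},{"rot":[0,0,0],"xyz":[0.004,0,0],"grip":255},{"rot":[0,0,0],"xyz":[0.004,0,0.02],"grip":255},{"rot":[0,0,0],"xyz":[0.004,0,0.03],"grip":255},{"rot":[0,0,0],"xyz":[0.004,0,0.03],"grip":255}]}}

```text
clock: 9.9
tool_pos: [0.4776, 0.1585, 0.0783]
eef_rot: [0.993, 0.116, -0.002, 0.0]
contact_force: [0.1, 0.1, -0.6]
opening: 0.026
finger_force: 0.0
```

```bash
python3 -c "
from h import *
to(.5329-.05*.973,.1717-.05*.229,.03,.231)"
```

```text
t 9.9 pos [0.4776 0.1585 0.0783] F [ 0.1  0.1 -0.6] open 0.026
xyz [ 0.007  -0.0001  0.0483] rot [0.     0.0038 0.001 ]
```

Call:
{"method": "carry_out", "body": {"plan": [{"rot":[0,0,0],"xyz":[0,0,0.015],"grip":255},{"rot":[0,0,0],"xyz":[0,0,0.03],"grip":255},{"rot":[0,0,0],"xyz":[0,0,0.04],"grip":255},{"rot":[0,0,0],"xyz":[0,0,0.046],"grip":255},{"rot":[0,0,0],"xyz":[0,0,0.048],"grip":255},{"rot":[0,0,0],"xyz":[0,0,0.048],"grip":255},{"rot":[0,0,0],"xyz":[0,0,0.048],"grip":255},{"rot":[0,0,0],"xyz":[0,0,0.048],"grip":255}]}}

```text
clock: 10.57
tool_pos: [0.4793, 0.159, 0.0326]
eef_rot: [0.993, 0.116, 0.0, -0.0]
contact_force: [-0.3, -0.7, 0.2]
opening: 0.005
finger_force: 0.0
```

```bash
cat >> h.py <<'E'
def loc():
    e=r.get_state(); y=R.from_euler('z',-.231)
    print(round(e['clock'],2),(y.apply(e['tool_pos']-[.5329,.1717,0])*1e3).round(1),y.apply(e['contact_force']).round(1))
E
python3 -c "
from h import *
loc();to(.5329-.045*.973,.1717-.045*.229,.03,.231)"
```

```text
10.57 [-55.1  -0.1  32.6] [-0.4 -0.6  0.2]
t 10.57 pos [0.4793 0.159  0.0326] F [-0.3 -0.7  0.2] open 0.005
xyz [ 0.0101 -0.      0.0026] rot [-0.0005 -0.0009  0.0007]
```

Call:
{"method": "carry_out", "body": {"plan": [{"rot":[0,0,0],"xyz":[0.004,0,0.002],"grip":255},{"rot":[0,0,0],"xyz":[0.007,0,0.002],"grip":255},{"rot":[0,0,0],"xyz":[0.01,0,0.002],"grip":255},{"rot":[0,0,0],"xyz":[0.013,0,0.002],"grip":255},{"rot":[0,0,0],"xyz":[0.016,0,0.002],"grip":255},{"rot":[0,0,0],"xyz":[0.018,0,0.002],"grip":255},{"rot":[0,0,0],"xyz":[0.02,0,0.002],"grip":255},{"rot":[0,0,0],"xyz":[0.02,0,0.002],"grip":255}]}}

```text
clock: 11.23
tool_pos: [0.4989, 0.1636, 0.0301]
eef_rot: [0.993, 0.116, 0.0, -0.0]
contact_force: [0.4, -0.2, -1.2]
opening: 0.006
finger_force: 0.0
```

Call:
{"method": "carry_out", "body": {"plan": [{"rot":[0,0,0],"xyz":[0.001,0,0],"grip":255},{"rot":[0,0,0],"xyz":[0.002,0,0],"grip":255},{"rot":[0,0,0],"xyz":[0.003,0,0],"grip":255},{"rot":[0,0,0],"xyz":[0.004,0,0],"grip":255}]}}

```text
clock: 11.57
tool_pos: [0.5021, 0.1644, 0.03]
eef_rot: [0.993, 0.116, -0.0, -0.0]
contact_force: [-1.2, -0.9, 0.6]
opening: 0.008
finger_force: 0.6
```

Call:
{"method": "carry_out", "body": {"plan": [{"rot":[0,0,0],"xyz":[0.001,0,0],"grip":255},{"rot":[0,0,0],"xyz":[0.002,0,0],"grip":255},{"rot":[0,0,0],"xyz":[0.003,0,0],"grip":255}]}}

```text
clock: 11.82
tool_pos: [0.5046, 0.1649, 0.03]
eef_rot: [0.993, 0.116, -0.001, -0.0]
contact_force: [-0.6, -0.4, 1.2]
opening: 0.008
finger_force: 0.8
```

```bash
python3 -c "
from h import *
loc()"
```

```text
11.82 [-29.1  -0.1  30. ] [-0.7 -0.3  1.2]
```

Call:
{"method": "carry_out", "body": {"plan": [{"rot":[0,0,0],"xyz":[0.0005,0,0],"grip":255},{"rot":[0,0,0],"xyz":[0.001,0,0],"grip":255},{"rot":[0,0,0],"xyz":[0.0015,0,0],"grip":255},{"rot":[0,0,0],"xyz":[0.002,0,0],"grip":255}]}}

```text
clock: 12.15
tool_pos: [0.5071, 0.1656, 0.03]
eef_rot: [0.993, 0.116, -0.0, -0.0]
contact_force: [-1.8, -0.1, 0.7]
opening: 0.004
finger_force: 0.7
```

Call:
{"method": "carry_out", "body": {"plan": [{"rot":[0,0,0],"xyz":[0.0005,0,0],"grip":255},{"rot":[0,0,0],"xyz":[0.001,0,0],"grip":255},{"rot":[0,0,0],"xyz":[0.0015,0,0],"grip":255},{"rot":[0,0,0],"xyz":[0.002,0,0],"grip":255}]}}

```text
clock: 12.48
tool_pos: [0.5092, 0.1661, 0.03]
eef_rot: [0.993, 0.116, 0.0, -0.0]
contact_force: [-0.5, -1.4, -0.4]
opening: 0.006
finger_force: 0.6
```

Call:
{"method": "carry_out", "body": {"plan": [{"rot":[0,0,0],"xyz":[0.0005,0,0],"grip":255},{"rot":[0,0,0],"xyz":[0.001,0,0],"grip":255},{"rot":[0,0,0],"xyz":[0.0015,0,0],"grip":255},{"rot":[0,0,0],"xyz":[0.002,0,0],"grip":255}]}}

```text
clock: 12.82
tool_pos: [0.5111, 0.1665, 0.03]
eef_rot: [0.993, 0.116, -0.0, -0.0]
contact_force: [-1.2, -1.7, -0.7]
opening: 0.007
finger_force: 0.5
```

```bash
python3 -c "
from h import *
loc()"
```

```text
12.82 [-22.4  -0.1  30. ] [-1.5 -1.3 -0.7]
```

```bash
cat >> h.py <<'E'
def disp():
    s=r.snapshot('scene')[150:270,315:415].astype(int); m=(s[:,:,1]>s[:,:,0]+25)&(s[:,:,1]>s[:,:,2]+15)
    v,u=np.nonzero(m); uv=(u.mean()+315,v.mean()+150); w=p2w('scene',[uv],.06)[0]
    print('disp',np.round(uv,2),len(u),(R.from_euler('z',-.231).apply(w-[.5329,.1717,0])*1e3).round(1))
E
python3 -c "
from h import *
im=cv2.imread('pics/i.png')[:,400:,::-1]; s=cv2.resize(im,None,fx=.25,fy=.25,interpolation=cv2.INTER_AREA).astype(int)
m=(s[:,:,1]>s[:,:,0]+25)&(s[:,:,1]>s[:,:,2]+15); v,u=np.nonzero(m);print(u.mean()+315,v.mean()+150,len(u))
disp();loc()"
```

```text
362.4406779661017 183.28813559322035 59
disp [363.86 186.1 ] 63 [ 4.   2.4 60. ]
12.87 [-22.3  -0.   30. ] [-1.1  0.1 -0.4]
```

It is sliding: the display has moved about 6 mm. Continuing gently.

Call:
{"method": "carry_out", "body": {"plan": [{"rot":[0,0,0],"xyz":[0.0005,0,0],"grip":255},{"rot":[0,0,0],"xyz":[0.001,0,0],"grip":255},{"rot":[0,0,0],"xyz":[0.0015,0,0],"grip":255},{"rot":[0,0,0],"xyz":[0.002,0,0],"grip":255},{"rot":[0,0,0],"xyz":[0.0025,0,0],"grip":255},{"rot":[0,0,0],"xyz":[0.003,0,0],"grip":255}]}}

```text
clock: 13.37
tool_pos: [0.514, 0.1672, 0.03]
eef_rot: [0.993, 0.116, -0.0, -0.0]
contact_force: [-0.4, -0.5, -1.4]
opening: 0.001
finger_force: 0.5
```

Call:
{"method": "carry_out", "body": {"plan": [{"rot":[0,0,0],"xyz":[0.0005,0,0],"grip":255},{"rot":[0,0,0],"xyz":[0.001,0,0],"grip":255},{"rot":[0,0,0],"xyz":[0.0015,0,0],"grip":255},{"rot":[0,0,0],"xyz":[0.002,0,0],"grip":255},{"rot":[0,0,0],"xyz":[0.0025,0,0],"grip":255},{"rot":[0,0,0],"xyz":[0.003,0,0],"grip":255}]}}

```text
clock: 13.87
tool_pos: [0.5169, 0.1679, 0.03]
eef_rot: [0.993, 0.116, -0.0, -0.0]
contact_force: [0.1, -0.9, -0.1]
opening: 0.007
finger_force: 0.5
```

Call:
{"method": "carry_out", "body": {"plan": [{"rot":[0,0,0],"xyz":[0.0005,0,0],"grip":255},{"rot":[0,0,0],"xyz":[0.001,0,0],"grip":255},{"rot":[0,0,0],"xyz":[0.0015,0,0],"grip":255},{"rot":[0,0,0],"xyz":[0.002,0,0],"grip":255},{"rot":[0,0,0],"xyz":[0.0025,0,0],"grip":255},{"rot":[0,0,0],"xyz":[0.003,0,0],"grip":255}]}}

```text
clock: 14.37
tool_pos: [0.5199, 0.1686, 0.0301]
eef_rot: [0.993, 0.116, 0.0, -0.0]
contact_force: [-0.5, -0.3, -0.0]
opening: 0.007
finger_force: 0.5
```

```bash
python3 -c "
from h import *
disp();loc()"
```

```text
disp [365.44 189.1 ] 62 [13.2  2.5 60. ]
14.42 [-13.3  -0.   30. ] [-0.7 -0.2  0. ]
```

Call:
{"method": "carry_out", "body": {"plan": [{"rot":[0,0,0],"xyz":[0.0005,0,0],"grip":255},{"rot":[0,0,0],"xyz":[0.001,0,0],"grip":255},{"rot":[0,0,0],"xyz":[0.0015,0,0],"grip":255},{"rot":[0,0,0],"xyz":[0.002,0,0],"grip":255}]}}

```text
clock: 14.75
tool_pos: [0.5218, 0.169, 0.03]
eef_rot: [0.993, 0.116, -0.0, -0.0]
contact_force: [-0.8, -0.3, -0.3]
opening: 0.006
finger_force: 0.5
```

Call:
{"method": "carry_out", "body": {"plan": [{"rot":[0,0,0],"xyz":[0.0005,0,0],"grip":255},{"rot":[0,0,0],"xyz":[0.001,0,0],"grip":255},{"rot":[0,0,0],"xyz":[0.0015,0,0],"grip":255},{"rot":[0,0,0],"xyz":[0.002,0,0],"grip":255}]}}

```text
clock: 15.08
tool_pos: [0.5241, 0.1696, 0.0301]
eef_rot: [0.993, 0.116, 0.0, -0.0]
contact_force: [0.4, -1.1, -0.0]
opening: 0.002
finger_force: 0.0
```

```bash
python3 -c "
from h import *
disp();loc()"
```

```text
disp [366.17 190.85] 60 [18.5  2.1 60. ]
15.13 [-8.7  0.  30.2] [-0.2 -0.1 -0.5]
```

Call:
{"method": "carry_out", "body": {"plan": [{"rot":[0,0,0],"xyz":[0.0005,0,0],"grip":255},{"rot":[0,0,0],"xyz":[0.001,0,0],"grip":255},{"rot":[0,0,0],"xyz":[0.001,0,0],"grip":255}]}}

```text
clock: 15.38
tool_pos: [0.525, 0.1698, 0.0301]
eef_rot: [0.993, 0.116, 0.0, -0.0]
contact_force: [-0.2, 0.1, -0.7]
opening: 0.003
finger_force: 0.0
```

```bash
python3 -c "
from h import *
disp();loc()"
```

```text
disp [366.42 192.09] 69 [22.   1.3 60. ]
15.43 [-8.2  0.  30.1] [ 0.7 -0.6 -0.3]
```

Call:
{"method": "carry_out", "body": {"plan": [{"rot":[0,0,0],"xyz":[0.0005,0,0],"grip":255},{"rot":[0,0,0],"xyz":[0.001,0,0],"grip":255},{"rot":[0,0,0],"xyz":[0.001,0,0],"grip":255}]}}

```text
clock: 15.68
tool_pos: [0.5258, 0.17, 0.03]
eef_rot: [0.993, 0.116, 0.0, -0.0]
contact_force: [0.8, -0.5, 0.1]
opening: 0.001
finger_force: 0.0
```

```bash
python3 -c "
from h import *
disp();loc()"
```

```text
disp [366.42 191.98] 65 [21.7  1.4 60. ]
15.73 [-7.4 -0.  30.1] [-0.6 -0.2 -0.8]
```

Call:
{"method": "carry_out", "body": {"plan": [{"rot":[0,0,0],"xyz":[0.0005,0,0],"grip":255},{"rot":[0,0,0],"xyz":[0.001,0,0],"grip":255},{"rot":[0,0,0],"xyz":[0.001,0,0],"grip":255}]}}

```text
clock: 15.98
tool_pos: [0.5267, 0.1702, 0.0301]
eef_rot: [0.993, 0.116, 0.0, -0.0]
contact_force: [-0.4, -0.3, 0.1]
opening: 0.007
finger_force: 0.0
```

```bash
python3 -c "
from h import *
disp();loc()
t=r.snapshot('top');s=r.snapshot('scene')
a=cv2.resize(t[140:260,100:200],None,fx=4,fy=4,interpolation=cv2.INTER_CUBIC)
b=cv2.resize(s[150:270,315:415],None,fx=4,fy=4,interpolation=cv2.INTER_CUBIC)
cv2.imwrite('pics/j.png',np.hstack([a,b])[:,:,::-1])"
```

```text
disp [366.37 192.04] 70 [21.9  1.3 60. ]
16.03 [-6.4 -0.  30.1] [ 0.5  0.6 -0.4]
```

View pics/j.png

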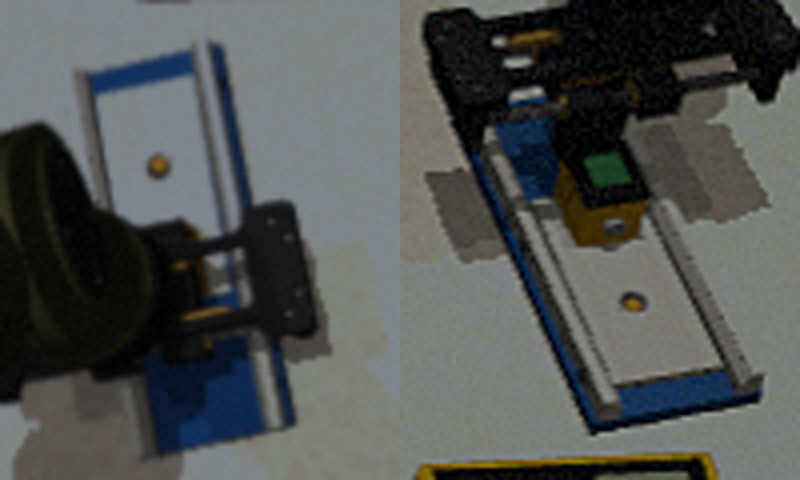

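The brass pin now shows inside the hole, at top-crop (158,166) and scene-crop (633,302), and the plate looks flat. I'll keep on with tiny steps to feel the contact.

Call:
{"method": "carry_out", "body": {"plan": [{"rot":[0,0,0],"xyz":[0.0005,0,0],"grip":255},{"rot":[0,0,0],"xyz":[0.001,0,0],"grip":255},{"rot":[0,0,0],"xyz":[0.001,0,0],"grip":255}]}}

```text
clock: 16.38
tool_pos: [0.527, 0.1702, 0.03]
eef_rot: [0.993, 0.116, -0.001, -0.0]
contact_force: [-1.1, -0.3, 0.9]
opening: 0.004
finger_force: 0.7
```

```bash
python3 -c "
from h import *
disp();loc()"
```

```text
disp [366.39 192.15] 67 [22.2  1.2 60. ]
16.43 [-6.1 -0.1 30. ] [-1.8 -1.1  2. ]
```

Call:
{"method": "carry_out", "body": {"plan": [{"rot":[0,0,0],"xyz":[0.0003,0,0],"grip":255},{"rot":[0,0,0],"xyz":[0.0005,0,0],"grip":255},{"rot":[0,0,0],"xyz":[0.0005,0,0],"grip":255}]}}

```text
clock: 16.68
tool_pos: [0.5281, 0.1705, 0.03]
eef_rot: [0.993, 0.116, 0.0, -0.0]
contact_force: [-1.9, -0.9, -0.3]
opening: 0.005
finger_force: 0.5
```

```bash
python3 -c "
from h import *
disp();loc()"
```

```text
disp [366.62 192.47] 68 [23.2  1.3 60. ]
16.73 [-4.9 -0.1 30. ] [-1.3  0.  -0.1]
```

Still sliding inside the hole's clearance, now at 2 N.

Call:
{"method": "carry_out", "body": {"plan": [{"rot":[0,0,0],"xyz":[0.0003,0,0],"grip":255},{"rot":[0,0,0],"xyz":[0.0005,0,0],"grip":255},{"rot":[0,0,0],"xyz":[0.0005,0,0],"grip":255}]}}

```text
clock: 16.98
tool_pos: [0.5287, 0.1707, 0.03]
eef_rot: [0.993, 0.116, 0.0, -0.0]
contact_force: [-0.0, -0.3, -0.6]
opening: 0.004
finger_force: 0.3
```

Call:
{"method": "carry_out", "body": {"plan": [{"rot":[0,0,0],"xyz":[0.0003,0,0],"grip":255},{"rot":[0,0,0],"xyz":[0.0005,0,0],"grip":255},{"rot":[0,0,0],"xyz":[0.0005,0,0],"grip":255}]}}

```text
clock: 17.23
tool_pos: [0.5291, 0.1708, 0.03]
eef_rot: [0.993, 0.116, 0.0, -0.0]
contact_force: [-0.2, 0.2, -0.0]
opening: 0.004
finger_force: 0.3
```

```bash
python3 -c "
from h import *
disp();loc()"
```

```text
disp [366.84 192.68] 69 [23.9  1.6 60. ]
17.28 [-3.9 -0.  30. ] [-0.9 -1.1 -0.5]
```

Call:
{"method": "carry_out", "body": {"plan": [{"rot":[0,0,0],"xyz":[0.0003,0,0],"grip":255},{"rot":[0,0,0],"xyz":[0.0005,0,0],"grip":255},{"rot":[0,0,0],"xyz":[0.0005,0,0],"grip":255}]}}

```text
clock: 17.53
tool_pos: [0.5296, 0.1709, 0.0301]
eef_rot: [0.993, 0.116, 0.0, -0.0]
contact_force: [-1.1, -0.3, -1.3]
opening: 0.006
finger_force: 0.4
```

```bash
python3 -c "
from h import *
disp();loc()"
```

```text
disp [366.76 192.9 ] 67 [24.4  1.2 60. ]
17.58 [-3.5 -0.  30. ] [-0.7 -0.8  0.1]
```

Call:
{"method": "carry_out", "body": {"plan": [{"rot":[0,0,0],"xyz":[0.0003,0,0],"grip":255},{"rot":[0,0,0],"xyz":[0.0005,0,0],"grip":255},{"rot":[0,0,0],"xyz":[0.0005,0,0],"grip":255}]}}

```text
clock: 17.83
tool_pos: [0.5301, 0.171, 0.03]
eef_rot: [0.993, 0.116, 0.0, -0.0]
contact_force: [-0.9, -0.4, -0.1]
opening: 0.002
finger_force: 0.4
```

Call:
{"method": "carry_out", "body": {"plan": [{"rot":[0,0,0],"xyz":[0.0003,0,0],"grip":255},{"rot":[0,0,0],"xyz":[0.0005,0,0],"grip":255},{"rot":[0,0,0],"xyz":[0.0005,0,0],"grip":255}]}}

```text
clock: 18.08
tool_pos: [0.5304, 0.1711, 0.0301]
eef_rot: [0.993, 0.116, -0.0, -0.0]
contact_force: [-0.7, 0.1, -0.1]
opening: 0.007
finger_force: 0.6
```

```bash
python3 -c "
from h import *
disp();loc()"
```

```text
disp [367.06 193.35] 68 [25.8  1.3 60. ]
18.13 [-2.6 -0.  30. ] [-1.6 -0.8 -0.4]
```

Call:
{"method": "carry_out", "body": {"plan": [{"rot":[0,0,0],"xyz":[0.0003,0,0],"grip":255},{"rot":[0,0,0],"xyz":[0.0005,0,0],"grip":255},{"rot":[0,0,0],"xyz":[0.0005,0,0],"grip":255}]}}

```text
clock: 18.38
tool_pos: [0.5304, 0.1711, 0.03]
eef_rot: [0.993, 0.116, -0.001, -0.0]
contact_force: [-2.6, -0.4, 1.1]
opening: 0.006
finger_force: 1.3
```

```bash
python3 -c "
from h import *
disp();loc()"
```

```text
disp [366.94 193.33] 69 [25.7  1.1 60. ]
18.43 [-2.6 -0.1 30. ] [-3.   0.2  1.6]
```

Call:
{"method": "carry_out", "body": {"plan": [{"rot":[0,0,0],"xyz":[0.0003,0,0],"grip":255},{"rot":[0,0,0],"xyz":[0.0005,0,0],"grip":255},{"rot":[0,0,0],"xyz":[0.0005,0,0],"grip":255}]}}

```text
clock: 18.68
tool_pos: [0.5305, 0.171, 0.03]
eef_rot: [0.993, 0.116, -0.001, -0.0]
contact_force: [-5.8, -0.9, 3.5]
opening: 0.003
finger_force: 2.5
```

```bash
python3 -c "
from h import *
disp();loc()"
```

```text
disp [367.15 193.22] 68 [25.5  1.6 60. ]
18.73 [-2.4 -0.1 30. ] [-5.7  0.2  4.3]
```

The module has stopped while the force rises sharply (3 to 6 N), so the hole's edge is against the pin. Backing off and retreating.

Call:
{"method": "carry_out", "body": {"plan": [{"rot":[0,0,0],"xyz":[-0.002,0,0],"grip":255},{"rot":[0,0,0],"xyz":[-0.006,0,0],"grip":255},{"rot":[0,0,0],"xyz":[-0.015,0,0],"grip":255},{"rot":[0,0,0],"xyz":[-0.025,0,0],"grip":255},{"rot":[0,0,0],"xyz":[-0.03,0,-0.02],"grip":255},{"rot":[0,0,0],"xyz":[-0.04,0,-0.05],"grip":255},{"rot":[0,0,0],"xyz":[-0.06,0,-0.08],"grip":255},{"rot":[0,0,0],"xyz":[-0.08,0,-0.1],"grip":255}]}}

```text
clock: 19.4
tool_pos: [0.4555, 0.1536, 0.1321]
eef_rot: [0.993, 0.116, 0.003, -0.001]
contact_force: [-0.2, 0.6, 0.2]
opening: 0.002
finger_force: 0.0
```

Call:
{"method": "carry_out", "body": {"plan": [{"rot":[0,0,0],"xyz":[-0.02,0,-0.03],"grip":255},{"rot":[0,0,0],"xyz":[-0.02,0,-0.05],"grip":255},{"rot":[0,0,0],"xyz":[-0.02,0,-0.05],"grip":255},{"rot":[0,0,0],"xyz":[-0.02,0,-0.05],"grip":255},{"rot":[0,0,0],"xyz":[-0.02,0,-0.05],"grip":255}]}}

```text
clock: 19.82
tool_pos: [0.435, 0.1487, 0.1797]
eef_rot: [0.993, 0.116, 0.001, -0.0]
contact_force: [0.1, -0.1, 0.7]
opening: 0.003
finger_force: 0.0
```

```bash
python3 -c "
from h import *
disp();loc()
t=r.snapshot('top');s=r.snapshot('scene')
a=cv2.resize(t[90:260,100:220],None,fx=3,fy=3,interpolation=cv2.INTER_CUBIC)
b=cv2.resize(s[150:320,270:415],None,fx=3,fy=3,interpolation=cv2.INTER_CUBIC)
cv2.imwrite('pics/k.png',np.hstack([a,b])[:,:,::-1])"
```

```text
disp [366.94 193.37] 62 [25.8  1.  60. ]
19.87 [-101.    -0.   179.2] [ 1.   0.7 -0.2]
```

View pics/k.png

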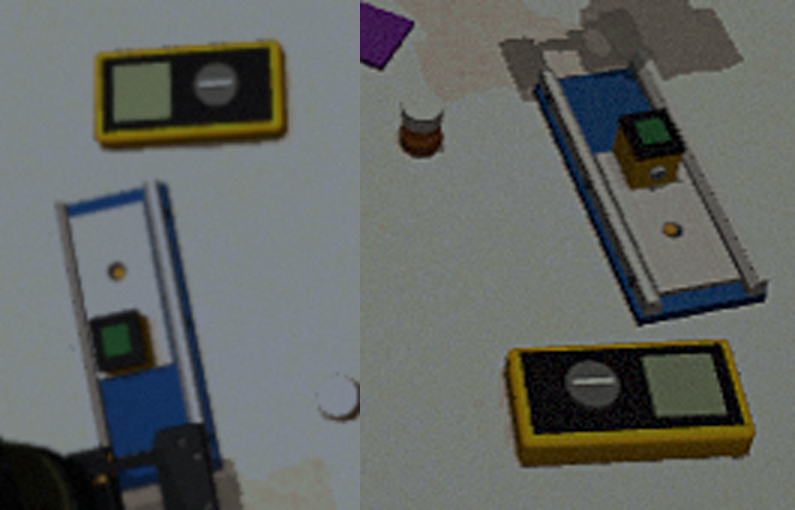

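The plate lies flat in the cradle with the pin inside the hole, at top-crop (117,271) and scene-crop (673,230). The meter and jar are in place and the arm is clear.

```bash
python3 -c "
from plant import r
print(r.finish_job())"
```

```text
the job is handed in; nothing more can be done
None
```

The yellow module is flat in the cradle with its hole over the pin and its edge felt against it at about 6 N; it was released before the nudge, the arm is clear, and the job is handed in at about 20 s.

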